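# Fetch the blank from behind the finished turnings

## Robot

A 6-joint arm with a two-finger parallel gripper is mounted at the origin on the work surface. World frame = base frame: x ahead of the robot, y to its left, z up, the work surface at z = 0. Lengths are in mm, angles in rad, forces in N, time in s.
With the tool pointing down it reaches from about 275 to 825 mm from the base axis. Payload 5.2 kg.
Tool frame: the origin (TCP) lies at the very end of the fingers, on their centre line; the grasp point (between the pads) lies 19 mm behind it; z points along the fingers, y is the line along which they close (so a half turn about z gives the same grasp; the last joint's range is limited). The gripper opens to 93 mm and grips with 3 to 60 N. Pads are 15 mm wide; open, the fingers measure 128 mm over their backs; the gripper's body (75 mm by 188 mm) begins 65 mm behind the grasp point.
Start: joints at [-1.307, 0.259, 1.535, -0, 1.348, -0.203], TCP at [247.537, -491.152, 218.653] pointing down, gripper open.
Joint ranges: [-3.14, 3.14], [-0.91, 2.08], [0.19, 2.58], [-1.22, 4.36], [0.22, 2.71], [-3.12, 3.12]. Speed limits (rad/s): [2.57, 2.57, 3.14, 3.14, 3.14, 3.14].

## Interface

Orientations are given as [roll, pitch, yaw] about the fixed x, y, z axes, in that order (R = Rz(yaw) Ry(pitch) Rx(roll)).
In Python, from bench import robot gives the robot as it stands. The module is installed in compiled form; this text tells all that it offers. Calls block until the motion is done:
- robot.move_ptp(position, orientation): joint-space move of the TCP to a pose.
- robot.move_linear(position, ori=None, speed=150, f_stop=None): straight line of the TCP; ori=None keeps the orientation; speed is the mean speed in mm/s. With f_stop (N) it stops when the force on the tool has changed by that much, and returns True; else False.
- robot.move_j(angles): joint-space move.
- robot.move_gripper(opening): opening from 0.0 (shut) to 1.0 (fully open); the grip force is fixed at half the most; returns when the fingers have stopped.
- robot.sleep(seconds).
- robot.inverse_kinematics(position, orientation): joint angles nearest the present ones, or None.
- robot.get_image(name): name is "scene" or "side" or "wrist"; returns a dict with "img" (400x640x3 uint8, blue, green, red), "fovy" (degrees; the focal length in pixels is half the picture's height over the tangent of half this angle, whatever the lens; pixels are square), "cx", "cy" (the principal point, pixels), "k1" (the pictures are not rectified: a ray, as slopes to the right and down, at radius r is drawn at 1 + k1 r^2 times it, then the intrinsics apply), "eye" and "orientation" of the camera in the world. Camera axes: x right, y down, z forward; pixel columns grow to the right and rows downward; lengths in mm; the calibration is good to about 2 mm. A picture is of the moment at which its call begins. There is no depth.
A pose or a line that the arm cannot do raises robot.MotionError and nothing moves.
- robot.hand_in(): hands the job in; it is judged then, once.
Readings, each from a call of its own:
- robot.current_t(): time.
- robot.current_qpos(): joint angles.
- robot.current_joint_vel(): joint speeds.
- robot.current_joint_efforts(): joint torques, N m.
- robot.current_tcp_pos(): TCP position.
- robot.current_eef_rot(): TCP orientation.
- robot.current_contact_force(): force on the tool from outside, world axes, zero at the start.
- robot.current_ft_torque(): the same for the moment, N m.
- robot.current_gripper_width(): opening from 0.0 (shut) to 1.0 (fully open).
- robot.current_finger_force(): force on a finger pad.
Only numpy, scipy, OpenCV 4.12 (cv2) and the standard library are available. Lean on these libraries where they do the work, as an engineer would, in place of code of your own. Each camera call takes 0.05 s, during which the arm holds its last target. There are 200 camera calls.

## Task

A round blank was left on the finishing stand, boxed in by three finished turnings. First stand all three turnings on the empty carrying board, then fetch the blank and lay it squarely on top of the pile of blanks, and after that put each turning back on the stand where it stood at the start. Keep the turnings upright, set everything down gently without dropping it, and leave the oil bottle and the little drawer knob where they are.

Things in the scene. Friction and masses are not known exactly. Their poses are not given: they have to be found in the camera images.
- mill: loose finished pepper mill of brown wood, 167 mm tall, round: foot 58 mm across, waist 36 mm, upright head 46 mm across from 124 to 150 mm above the foot (the place to grip), small button on top. 120 to 240 g. Origin at the centre of its underside, z up along its axis.
- doll: loose finished wooden doll of pale unpainted wood, 151 mm tall, round: body 54 mm across at the foot narrowing to 42 mm at 88 mm height, a 28 mm neck, and a head 51 mm across from 117 to 134 mm above the foot (the place to grip). 105 to 210 g. Origin at the centre of its underside, z up along its axis.
- candlestick: loose finished candlestick of brown wood, 128 mm tall, round: foot disc 58 mm across and 8 mm high, stem about 20 mm, cup 40 mm across from 106 to 128 mm above the foot (the place to grip). 70 to 140 g. Origin at the centre of its underside, z up along its axis.
- blank: loose plain disc of pale wood, 60 mm across and 34 mm high, 45 to 90 g, lying flat on the stand; at the start the three turnings stand beside it on its left, right and robot side with gaps of about 5 to 15 mm. Origin at the centre of its underside, z up.
- pile: fixed pile of discs like the blank (60 mm across), standing alone on the bench; its height differs from start to start, 52 to 102 mm above the bench. Origin at the centre of its flat top face, z up: the blank's underside goes here.
- stand: fixed finishing stand: plywood board 240 mm (x) by 280 mm (y), 18 mm thick, on the bench, with a thin dowel rail along its far (+x) edge, 112 mm from the centre and up to 55 mm above the bench. It carries the three turnings, the blank, the drawer knob and a small cup. Origin at the centre of its underside; its flat upper face is at z = 18 mm.
- board: fixed empty carrying board: plywood 320 mm (x) by 160 mm (y) on two battens. Origin at the centre of its underside; its flat upper face is at z = 20 mm. There is room for the three turnings side by side along x.
- knob: loose little turned drawer knob, 32 mm across and 32 mm high, near a front corner of the stand; not to be moved. Origin at the centre of its underside.
- oil: loose amber oil bottle with black cap, 60 mm across and 160 mm tall, standing on the bench towards the back; not to be moved. Origin at the centre of its underside.

How it is judged:
By the outcome, as a careful person would: the job done as asked, in the order asked, and still so for the second after the job is handed in, with the robot touching nothing.
It also fails if it takes over 141 s, if anything falls off the work surface, if the arm or the gripper's body presses on something with over 40 N, if the wrist force passes 120 N, or if a joint passes its speed limit or range.

## Working session

There is one attempt and no reset: what is moved stays moved. The work goes in short steps, each a Python script; the robot and the scene stay as the last script left them, time stands still between calls to the robot, and variables do not carry over. Pictures are saved under pics/ and viewed, at most 15 in all, crops included, and the job is handed in when it is done.

```bash
mkdir -p pics
cat > h.py <<'E'
import numpy as np, cv2
from bench import robot
from scipy.spatial.transform import Rotation as Ro
def K(c):
    f=200/np.tan(np.radians(c["fovy"])/2); return f
def Rm(c):
    o=np.array(c["orientation"],float)
    return o if o.shape==(3,3) else Ro.from_euler("xyz",o).as_matrix()
def ray(c,u,v):
    f=K(c); d=np.array([(u-c["cx"])/f,(v-c["cy"])/f]); s=d.copy()
    for _ in range(20): s=d/(1+c["k1"]*(s@s))
    return np.array(c["eye"],float), Rm(c)@np.array([s[0],s[1],1])
def onz(c,u,v,z):
    e,d=ray(c,u,v); return e+d*(z-e[2])/d[2]
def proj(c,p):
    q=Rm(c).T@(np.array(p,float)-c["eye"]); s=q[:2]/q[2]; s=s*(1+c["k1"]*(s@s)); return s*K(c)+[c["cx"],c["cy"]]
def tri(rs):
    A=np.zeros((3,3));b=np.zeros(3)
    for e,d in rs:
        d=d/np.linalg.norm(d);P=np.eye(3)-d[None].T*d; A+=P;b+=P@e
    return np.linalg.solve(A,b)
E
python3 - <<'E'
from h import *
for n in ("scene","side","wrist"):
    c=robot.get_image(n); cv2.imwrite(f"pics/{n}0.png",c["img"]); np.save(f"pics/{n}0.npy",c,allow_pickle=True)
    print(n,{k:c[k] for k in c if k!="img"})
print(robot.current_eef_rot())
E
```

```text
scene {'fovy': 42.3162327792616, 'cx': 313.3785192680024, 'cy': 204.89442063480394, 'k1': -0.12975061137085006, 'eye': array([1095.7336569 , -862.11038721,  714.94600259]), 'orientation': array([-2.12225079,  0.00449299,  0.51199957])}
side {'fovy': 52.679749958158006, 'cx': 323.16933628149616, 'cy': 202.0457696297131, 'k1': -0.08876346367739654, 'eye': array([ 497.95124913, -660.5238698 ,  851.13265164]), 'orientation': array([-2.43919871e+00, -2.40200900e-03, -1.66808753e-01])}
wrist {'fovy': 64.34219620073415, 'cx': 315.20799811940356, 'cy': 202.11031038437295, 'k1': -0.018583388067961892, 'eye': array([ 319.24890935, -454.82416095,  383.96509814]), 'orientation': array([ 2.85170299e+00,  1.29320584e-03, -1.10217157e+00])}
[-3.14023672e+00 -2.91546799e-04  4.66792513e-01]
```

View pics/scene0.png

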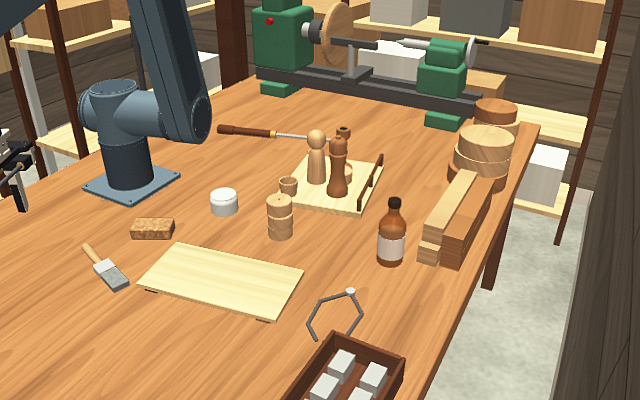

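View pics/side0.png

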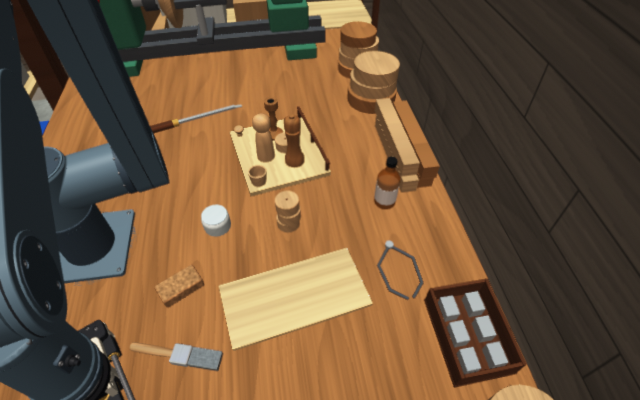

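Scene shows the pile at (280,200) and the board at (220,280). On the stand are the candlestick (343,130), doll (316,140), mill (338,150) and cup (288,185). The oil bottle is at (390,240). In the side view the mill is at (293,118), doll (262,122), candlestick (271,102), blank (283,143), cup (258,175), knob (239,130), pile top (287,200) and board centre (294,296). Next I'll compute rough positions and take closer wrist views.

Run:
```python
from h import *
S=np.load("pics/scene0.npy",allow_pickle=True).item();D=np.load("pics/side0.npy",allow_pickle=True).item()
pr=lambda n,x:print(n,np.round(x,1))
for n,a,b in [("mill top",(338,137),(293,117)),("doll top",(317,132),(261,116)),("cand top",(344,130),(271,101)),("pile",(279,200),(287,200)),("oiltop",(395,201),(392,161)),("cup",(288,182),(257,171))]:
    pr(n,tri([ray(S,*a),ray(D,*b)]))
for n,p in [("board",[(220,296),(348,250),(371,300),(233,343)]),("stand",[(231,136),(297,110),(328,172),(246,190)])]:
    for q in p: pr(n,onz(D,*q,20))
pr("knob",onz(D,239,130,40)); 
# wrist camera in tool frame
W=np.load("pics/wrist0.npy",allow_pickle=True).item()
Rt=Ro.from_euler("xyz",robot.current_eef_rot()).as_matrix()
pr("cam off",Rt.T@(W["eye"]-robot.current_tcp_pos())); print(np.round(Rt.T@Rm(W),3))
for y in (0,1.57,-1.57,3.14): print(y,robot.inverse_kinematics([480,0,330],[3.1416,0,y]))
```

```text
mill top [564.1 204.  181.8]
doll top [479.5 248.9 161.1]
cand top [512.5 345.9 137.6]
pile [519.7  -7.6  95.7]
oiltop [789.3  26.3 153.9]
cup [449.1 146.8  51.5]
board [ 339.2 -204.4   20. ]
board [ 651.2 -129.1   20. ]
board [ 674.9 -269.5   20. ]
board [ 364.9 -319.4   20. ]
stand [375.4 349.4  20. ]
stand [597.3 446.8  20. ]
stand [649.2 142.3  20. ]
stand [412.9 111.1  20. ]
knob [403.7 349.7  40. ]
cam off [  80.3    0.  -165.9]
[[ 0.002 -0.958 -0.286]
 [ 1.     0.002  0.001]
 [-0.    -0.286  0.958]]
0 [-2.32939674e-01  7.64005447e-02  1.48849096e+00  7.14812312e-06
  1.57670285e+00  1.33785669e+00]
1.57 [-2.32932732e-01  7.64056897e-02  1.48848532e+00 -1.69012372e-06
  1.57670879e+00 -2.32136415e-01]
-1.57 [-2.32935396e-01  7.63953997e-02  1.48849660e+00  1.70152711e-06
  1.57669351e+00  2.90786094e+00]
3.14 [-2.32928443e-01  7.64005529e-02  1.48849095e+00 -7.15083375e-06
  1.57669947e+00 -1.80213216e+00]
```

Run:
```python
from h import *
for i,(p,y) in enumerate([((560,-60,300),1.57),((440,250,320),1.57),((560,250,320),1.57)]):
    robot.move_ptp(p,[np.pi,0,y])
    c=robot.get_image("wrist"); np.save(f"pics/w{i+1}.npy",c,allow_pickle=True); cv2.imwrite(f"pics/w{i+1}.png",c["img"])
    print(robot.current_t(),c["eye"],robot.current_tcp_pos())
```

```text
2.1417 [560.63527952  19.03236141 465.7429019 ] [559.81115548 -61.08718876 299.71780326]
3.45 [441.31657932 329.25150144 485.82791539] [440.80701433 248.99307933 319.76165419]
4.05 [561.96707033 328.80259846 484.71312318] [559.98741336 249.18971867 319.41786312]
```

View pics/w1.png

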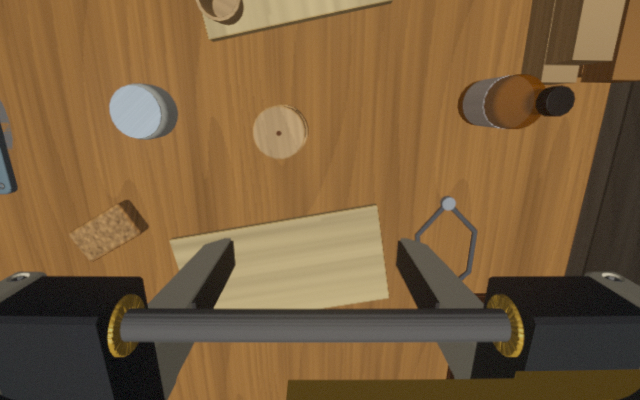

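View pics/w2.png

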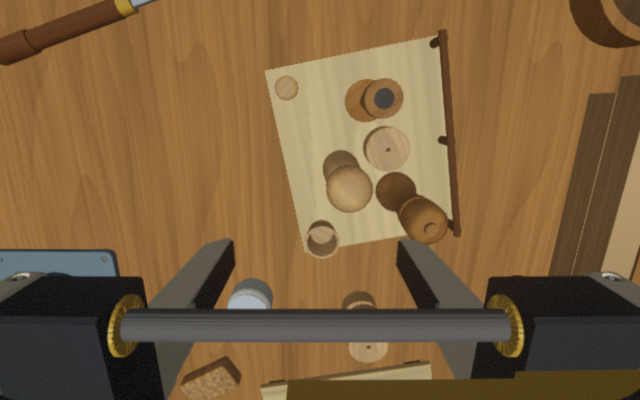

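View pics/w3.png

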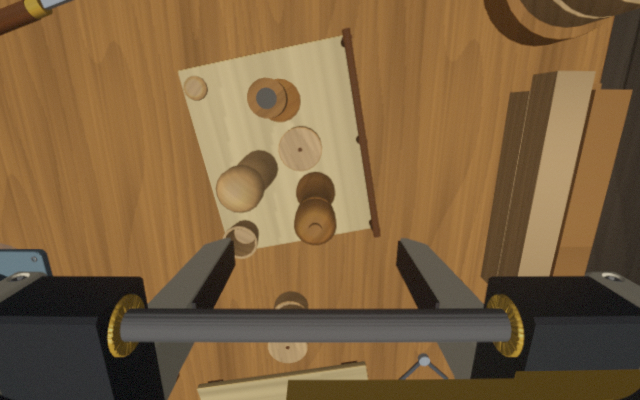

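w1 shows the pile top (279,132) and board. w2 and w3 show the candlestick hole (384,98)/(267,98), blank hole (388,150)/(300,149), mill button (431,228)/(316,226), doll head (350,188)/(240,189), knob (287,88)/(196,88) and pile hole (368,348)/(288,348). I'll triangulate these.

Run:
```python
from h import *
w=[None]+[np.load(f"pics/w{i}.npy",allow_pickle=True).item() for i in (1,2,3)]
pr=lambda n,x:print(n,np.round(x,1))
def dark(c,u,v,r=7,inv=False):
    g=cv2.cvtColor(c["img"],cv2.COLOR_BGR2GRAY).astype(float)[v-r:v+r+1,u-r:u+r+1]
    m=np.clip(np.percentile(g,60)-25-g,0,None); Y,X=np.mgrid[-r:r+1,-r:r+1]
    return (u+(m*X).sum()/m.sum(), v+(m*Y).sum()/m.sum())
def blob(c,u,v,r=16): # black candle hole
    g=cv2.cvtColor(c["img"],cv2.COLOR_BGR2HSV)[v-r:v+r+1,u-r:u+r+1]
    m=(g[...,1]<70)&(g[...,2]<110); Y,X=np.nonzero(m); print(m.sum()); return u-r+X.mean(),v-r+Y.mean()
def t2(n,L):
    p=tri([ray(c,*q) for c,q in L]); pr(n,p)
    print("   res",[np.round(proj(c,p)-q,1) for c,q in L])
t2("cand hole",[(w[2],blob(w[2],384,98)),(w[3],blob(w[3],267,98))])
t2("blank",[(w[2],dark(w[2],388,150)),(w[3],dark(w[3],300,149))])
t2("pile",[(w[1],dark(w[1],279,132)),(w[2],dark(w[2],368,348)),(w[3],dark(w[3],288,348))])
t2("mill",[(w[2],(431,228)),(w[3],(316,226))])
t2("doll",[(w[2],(350,188)),(w[3],(240,189))])
t2("knob",[(w[2],(287,88)),(w[3],(196,88))])
t2("cup",[(w[2],(323,240)),(w[3],(241,237))])
t2("standFL",[(w[2],(266,71)),(w[3],(179,70))])
t2("standFR",[(w[2],(306,252)),(w[3],(226,248))])
t2("standBL",[(w[2],(440,36)),(w[3],(345,36))])
for q in [(171,239),(377,206),(388,296)]: pr("board",onz(w[1],*q,20))
```

```text
289
311
cand hole [511.2 338.1 146.1]
   res [array([-0. ,  0.1]), array([-0. , -0.1])]
blank [539.7 274.1  52.6]
   res [array([-0. ,  0.1]), array([-0. , -0.1])]
pile [519.3  -8.9  93. ]
   res [array([ 1.1, -0.4]), array([-0.7,  0.1]), array([-0.1,  0.2])]
mill [561.9 209.8 177. ]
   res [array([-0., -1.]), array([-0.,  1.])]
doll [479.3 244.1 149.8]
   res [array([0. , 0.5]), array([-0. , -0.5])]
knob [404.3 353.4  43.9]
   res [array([-0., -0.]), array([0., 0.])]
cup [452.8 146.   58.1]
   res [array([ 0. , -1.5]), array([-0.1,  1.5])]
standFL [373.8 377.7  17.4]
   res [array([-0. , -0.6]), array([0.1, 0.6])]
standFR [427.8 125.5  53.6]
   res [array([ 0.1, -2. ]), array([-0.2,  2. ])]
standBL [598.3 415.   45.8]
   res [array([-0.1,  0.5]), array([ 0. , -0.5])]
board [ 340.7 -172.8   20. ]
board [ 651.1 -120.3   20. ]
board [ 677.4 -272.1   20. ]
```

Run:
```python
import cv2
a=cv2.imread("pics/w2.png")[60:260,300:460]; b=cv2.imread("pics/w3.png")[60:260,200:360]
cv2.imwrite("pics/crop1.png",cv2.resize(cv2.hconcat([a,b]),None,fx=2.5,fy=2.5,interpolation=cv2.INTER_CUBIC))
```

```text
(no output)
```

View pics/crop1.png

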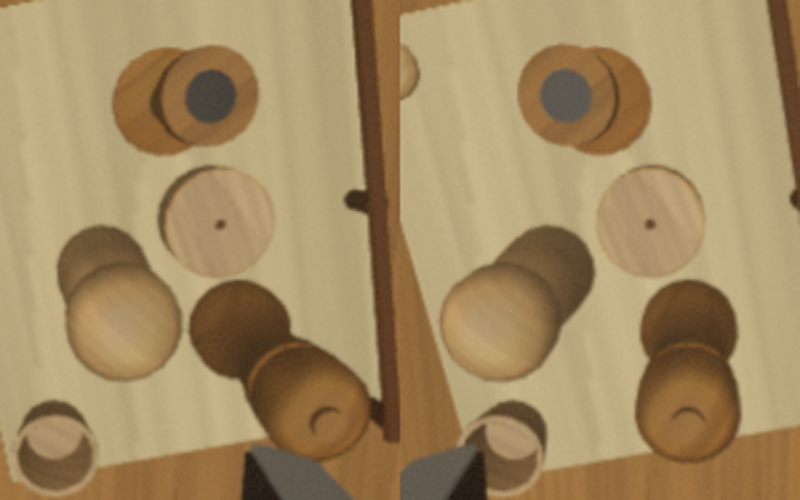

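Crop: mill foot centre at about (396,192)/(316,191), doll foot (340,167)/(258,169) and candlestick foot (366,100)/(280,100). They serve as a check on the positions measured from the tops. The script writes the poses, then starts with the mill.

```bash
cat >> h.py <<'E'
PI=np.pi
u=np.array([.986,.167]); BC=np.array([509,-222.])
OBJ={"mill":dict(yaw=-0.38,tz=18+118.,slot=BC+u*95,top=185),
     "doll":dict(yaw=1.24,tz=18+106.,slot=BC,top=169),
     "candle":dict(yaw=1.24,tz=18+98.,slot=BC-u*95,top=146)}
BY=0.168; ZT=345
def lin(xy,z,yaw,speed=150,**k): return robot.move_linear([xy[0],xy[1],z],[PI,0,yaw],speed=speed,**k)
def st(*a): print(*a,"t",round(robot.current_t(),1),"tcp",np.round(robot.current_tcp_pos(),1),"g",round(robot.current_gripper_width(),3),"ff",np.round(robot.current_finger_force(),1))
def pick(xy,z,yaw,opening=0.85,zt=ZT):
    robot.move_ptp([xy[0],xy[1],z+75],[PI,0,yaw]); robot.move_gripper(opening)
    lin(xy,z,yaw,120); robot.sleep(.2); st("at")
    robot.move_gripper(0.0); robot.sleep(.2); st("grip")
    lin(xy,z+15,yaw,40); lin(xy,zt,yaw,180); st("up")
def place(xy,z,yaw,opening=0.85,zt=ZT,f=3):
    robot.move_ptp([xy[0],xy[1],zt],[PI,0,yaw]); lin(xy,z+6,yaw,180); robot.sleep(.3)
    F=robot.current_contact_force(); r=lin(xy,z-4,yaw,15,f_stop=f); robot.sleep(.1); st("down",r,np.round(robot.current_contact_force()-F,1))
    robot.move_gripper(opening); robot.sleep(.2); p=robot.current_tcp_pos()
    lin(xy,p[2]+90,yaw,150); st("released"); return p[2]
E
python3 - <<'E'
from h import *
w=[None]+[np.load(f"pics/w{i}.npy",allow_pickle=True).item() for i in (1,2,3)]
for n,z,a,b in [("mill",24,(396,192),(316,191)),("doll",24,(340,167),(258,169)),("cand",24,(366,100),(280,100))]:
    print(n,np.round(onz(w[2],*a,z)),np.round(onz(w[3],*b,z)))
for p in [(562,210),(479,244)]: print(np.round(onz(w[2],306,252,18)),robot.inverse_kinematics([*p,345],[PI,0,-.38]))
# closer look from above-near for fine xy
robot.move_ptp([530,170,310],[PI,0,1.57]); robot.sleep(.4)
c=robot.get_image("wrist"); np.save("pics/w4.npy",c,allow_pickle=True); cv2.imwrite("pics/w4.png",c["img"]); print(c["eye"])
for n,p in [("mill",(562,210,185)),("doll",(479,244,169)),("cand",(511,338,146))]: print(n,np.round(proj(c,p)))
E
```

```text
mill [563. 207.  24.] [562. 208.  24.]
doll [478. 245.  24.] [477. 242.  24.]
cand [512. 339.  24.] [512. 338.  24.]
[427. 105.  18.] [ 1.71852867e-01  3.03972962e-01  1.17232251e+00 -4.44089210e-16
  1.66529718e+00  2.12264919e+00]
[427. 105.  18.] [ 2.63532669e-01  1.83172303e-01  1.32937325e+00 -4.44089210e-16
  1.62904710e+00  2.21432900e+00]
[530.64602812 250.6081693  475.87329979]
mill [350. 154.]
doll [260. 115.]
cand [294.   9.]
```

View pics/w4.png

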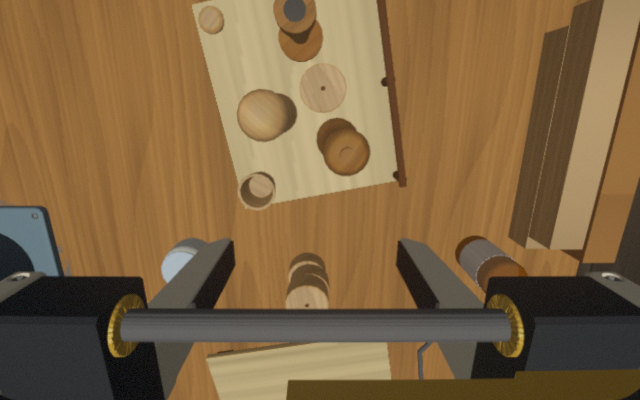

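w4 agrees with the predictions: mill button (347,154) against 350 predicted, doll head (262,115) against 260. Moving the mill.

```bash
cat >> h.py <<'E'
OBJ["mill"]["xy"]=np.array([561.5,208.5]);OBJ["doll"]["xy"]=np.array([478.5,244.]);OBJ["candle"]["xy"]=np.array([511.5,338.])
E
python3 - <<'E'
from h import *
o=OBJ["mill"]; pick(o["xy"],o["tz"],o["yaw"]); 
print("slotz",place(o["slot"],o["tz"]+2,BY))
c=robot.get_image("scene"); cv2.imwrite("pics/s1.png",c["img"][100:350,80:480])
E
```

```text
at t 8.2 tcp [562.1 208.6 137. ] g 0.852 ff 0.0
grip t 9.0 tcp [561.5 208.4 136. ] g 0.488 ff 30.0
up t 10.7 tcp [561.  208.4 343.7] g 0.49 ff 30.0
down True [0.8 1.7 8.6] t 14.4 tcp [ 602.7 -206.3  137.9] g 0.485 ff 30.0
released t 16.1 tcp [ 602.2 -205.9  225.8] g 0.853 ff 0.0
slotz 136.72337311816847
```

View pics/s1.png

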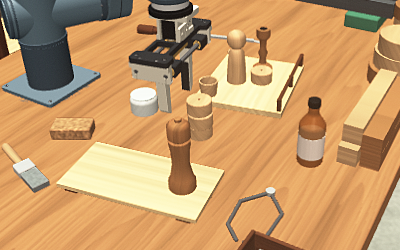

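Mill is standing on the board near crop pixel (180,160); doll, candlestick and blank have not moved. Next are the doll and candlestick.

Run:
```python
from h import *
for n in ("doll","candle"):
    o=OBJ[n]; pick(o["xy"],o["tz"],o["yaw"])
    print(n,"slotz",place(o["slot"],o["tz"]+2,BY))
robot.move_ptp([540,190,200],[PI,0,1.57]); robot.sleep(.3)
c=robot.get_image("wrist"); np.save("pics/w5.npy",c,allow_pickle=True)
robot.move_ptp([500,190,200],[PI,0,1.57]); robot.sleep(.3)
d=robot.get_image("wrist"); np.save("pics/w6.npy",d,allow_pickle=True)
cv2.imwrite("pics/w5.png",c["img"]); st("")
print(proj(c,(539.7,274.1,52)),proj(d,(539.7,274.1,52)))
s=robot.get_image("scene"); cv2.imwrite("pics/s2.png",s["img"][100:350,80:480])
```

```text
at t 19.1 tcp [479.1 244.2 124.9] g 0.852 ff 0.0
grip t 19.8 tcp [478.5 244.  124. ] g 0.541 ff 30.0
up t 21.6 tcp [478.  243.8 343.8] g 0.534 ff 30.0
down True [-0.6  0.7  7.4] t 25.6 tcp [ 509.  -221.8  125.9] g 0.541 ff 30.0
released t 27.2 tcp [ 508.5 -221.7  214.3] g 0.847 ff 0.0
doll slotz 125.11971992885861
at t 30.4 tcp [512.1 338.3 117. ] g 0.849 ff 0.0
grip t 31.3 tcp [511.4 338.  116. ] g 0.422 ff 30.0
up t 33.2 tcp [511.1 337.8 343.7] g 0.423 ff 30.0
down True [ 0.2 -0.7  5.2] t 37.5 tcp [ 415.4 -237.8  117.9] g 0.424 ff 30.0
released t 39.3 tcp [ 414.9 -237.5  206.5] g 0.849 ff 0.0
candle slotz 117.25775653807807
 t 41.9 tcp [500.6 189.9 199.9] g 0.851 ff 0.0
[313.86967753 101.87525381] [355.75791165 102.68073879]
```

View pics/s2.png

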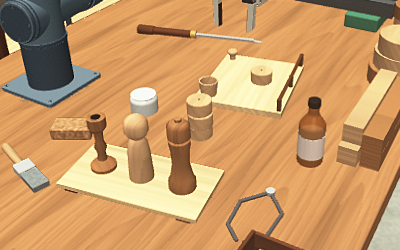

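View pics/w5.png

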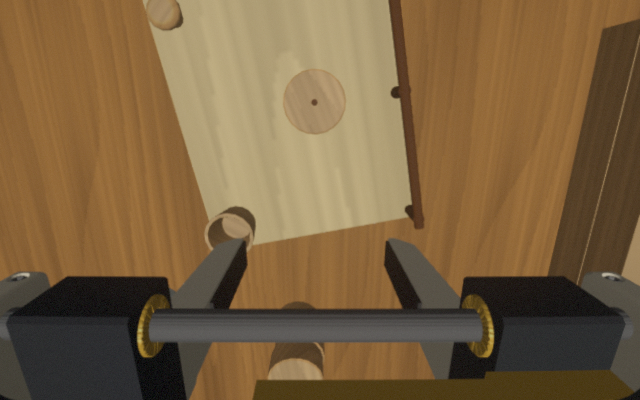

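Board now carries candlestick, doll and mill, all upright. The blank (314,102) lies exactly where predicted. Fetching it, with a close look at the pile on the way.

Run:
```python
from h import *
pick([539.7,274.1],22,0.19,opening=0.87,zt=200)
obs=[]
for p in [(519,-90,230),(490,-70,270)]:
    robot.move_ptp(p,[PI,0,1.57]); robot.sleep(.4); c=robot.get_image("wrist")
    q=np.round(proj(c,(519.3,-8.9,93))).astype(int); g=cv2.cvtColor(c["img"],cv2.COLOR_BGR2GRAY).astype(float)
    r=12; w=g[q[1]-r:q[1]+r+1,q[0]-r:q[0]+r+1]; m=np.clip(np.percentile(w,50)-35-w,0,None); Y,X=np.mgrid[-r:r+1,-r:r+1]
    h=(q[0]+(m*X).sum()/m.sum(),q[1]+(m*Y).sum()/m.sum()); obs.append(ray(c,*h)); print(q,np.round(h,1),(m>0).sum(),np.round(onz(c,*h,93),1))
    np.save("pics/p%d.npy"%len(obs),c,allow_pickle=True)
    if len(obs)==1: cv2.imwrite("pics/p1.png",c["img"])
print("pile",tri(obs)); st("")
```

```text
at t 44.6 tcp [540.4 274.3  23. ] g 0.869 ff 0.0
grip t 45.2 tcp [539.7 274.1  22.2] g 0.633 ff 30.0
up t 46.8 tcp [539.  273.9 198.7] g 0.637 ff 30.0
[315 106] [314.2 105.8] 31 [518.7  -8.5  93. ]
[343 126] [342.8 125.9] 22 [519.4  -8.9  93. ]
pile [518.76217485  -8.50043249  99.8862778 ]
 t 49.8 tcp [490.  -70.1 269.4] g 0.628 ff 30.0
```

View pics/p1.png

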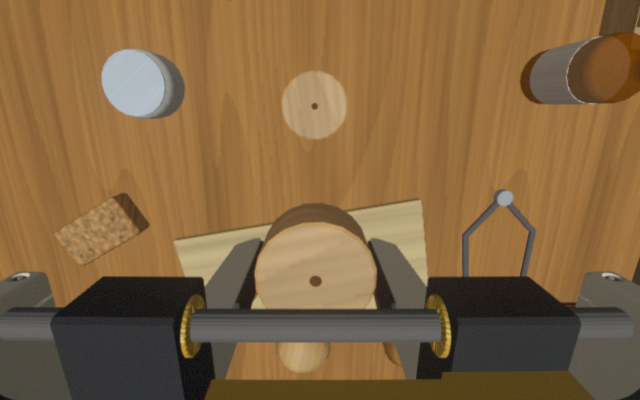

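The pile hole is at (314,106) and the held blank's hole at (316,281). The height reads between 93 and 100, so I'll lower slowly from above until contact.

Run:
```python
from h import *
c=np.load("pics/p1.npy",allow_pickle=True).item()
off=onz(c,316,281,260)[:2]-[519,-90]; print("held offset",np.round(off,1))
xy=np.array([519,-8.8])-(off if np.abs(off).max()<5 else 0)*np.array([1,1])
lin(xy,200,1.57,200); lin(xy,113,1.57,150); robot.sleep(.4)
F=robot.current_contact_force(); r=lin(xy,87,1.57,12,f_stop=3); robot.sleep(.1); st("down",r,np.round(robot.current_contact_force()-F,1))
robot.move_gripper(.85); robot.sleep(.2); st("rel"); lin(xy,200,1.57,120)
robot.move_ptp([519,-80,230],[PI,0,1.57]); robot.sleep(.3)
d=robot.get_image("wrist"); cv2.imwrite("pics/p3.png",d["img"][20:260,150:470]); np.save("pics/p3.npy",d,allow_pickle=True)
s=robot.get_image("scene"); a=cv2.resize(s["img"][100:340,80:480],(640,384)); cv2.imwrite("pics/s3.png",a); st("")
```

```text
held offset [ 1.1 -0.2]
down True [-1.2  0.9  5.1] t 52.7 tcp [517.9  -8.6 104.2] g 0.637 ff 30.0
rel t 53.5 tcp [517.2  -8.4 103.5] g 0.85 ff 0.0
 t 55.2 tcp [518.9 -79.2 229.7] g 0.849 ff 0.0
```

View pics/p3.png

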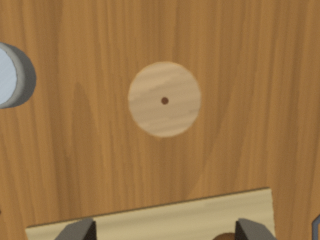

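View pics/s3.png

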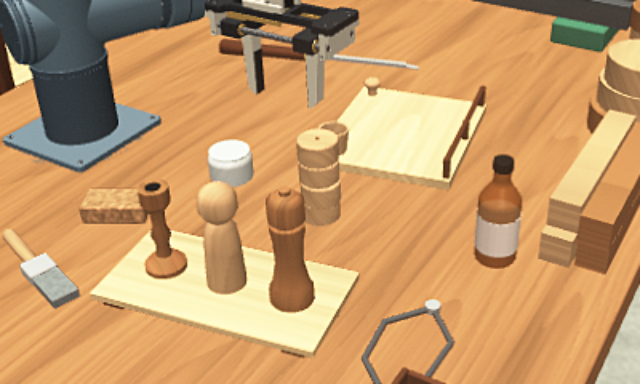

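The blank sits flush on the pile with its hole at (314,121). All three turnings stand on the board. Now returning them.

Run:
```python
from h import *
c=np.load("pics/p3.npy",allow_pickle=True).item(); print("blank at",np.round(onz(c,314,121,134),1))
robot.move_ptp([450,-120,290],[PI,0,BY])
for n in ("candle","doll","mill"):
    o=OBJ[n]; pick(o["slot"],o["tz"]+2,BY); print(n,place(o["xy"],o["tz"],o["yaw"]))
p=robot.current_tcp_pos(); robot.move_linear([p[0],p[1],300])
robot.move_ptp([560,250,320],[PI,0,1.57]); robot.sleep(.4)
c=robot.get_image("wrist"); cv2.imwrite("pics/w7.png",c["img"])
w=np.load("pics/w3.npy",allow_pickle=True).item(); print(c["eye"]-w["eye"]); st("")
cv2.imwrite("pics/cmp.png",cv2.resize(cv2.hconcat([w["img"][20:270,160:400],c["img"][20:270,160:400]]),None,fx=1.6,fy=1.6))
s=robot.get_image("scene"); cv2.imwrite("pics/s4.png",s["img"][80:350,80:480])
```

```text
blank at [518.1  -9.5 134. ]
at t 58.2 tcp [ 415.8 -238.3  118.8] g 0.849 ff 0.0
grip t 59.2 tcp [ 415.3 -237.8  118. ] g 0.419 ff 30.0
up t 61.0 tcp [ 415.  -237.5  343.9] g 0.422 ff 30.0
down True [-1.  1.  6.] t 65.4 tcp [511.4 338.  115.9] g 0.425 ff 30.0
released t 67.1 tcp [511.  337.8 204.3] g 0.853 ff 0.0
candle 115.12657087855602
at t 70.3 tcp [ 509.5 -222.3  126.9] g 0.852 ff 0.0
grip t 71.1 tcp [ 509. -222.  126.] g 0.538 ff 30.0
up t 72.9 tcp [ 508.6 -221.7  343.8] g 0.541 ff 30.0
down True [-0.8  2.   7.8] t 76.8 tcp [478.4 244.1 123.9] g 0.538 ff 30.0
released t 78.5 tcp [477.9 243.8 212.4] g 0.851 ff 0.0
doll 123.18991936202181
at t 81.4 tcp [ 603.2 -206.4  139.1] g 0.849 ff 0.0
grip t 82.2 tcp [ 602.7 -206.3  138. ] g 0.489 ff 30.0
up t 84.0 tcp [ 602.2 -205.9  343.6] g 0.49 ff 30.0
down True [-0.1 -0.9  7.8] t 87.7 tcp [561.5 208.4 135.9] g 0.491 ff 30.0
released t 89.3 tcp [560.9 208.4 224. ] g 0.849 ff 0.0
mill 134.85692090577956
[-1.3509669   1.13925953  1.34777916]
 t 92.1 tcp [560. 250. 320.] g 0.853 ff 0.0
```

View pics/cmp.png

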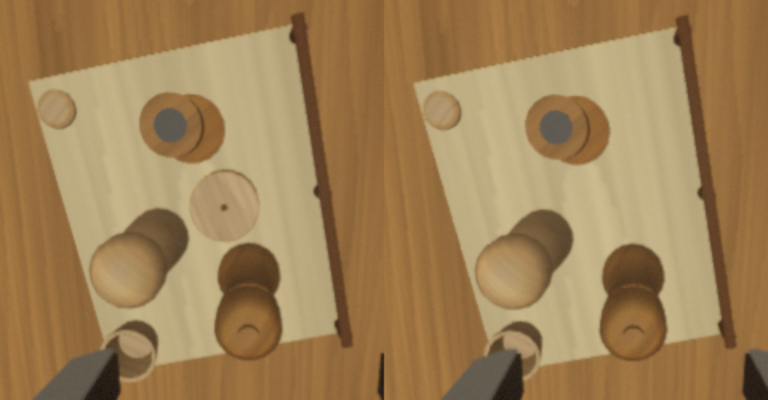

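View pics/s4.png

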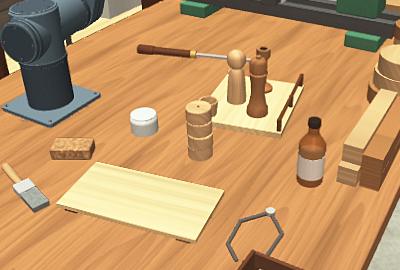

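The before and after views match within a pixel or so, allowing for the small camera shift: candlestick (170,125)/(556,127), doll (129,270)/(514,271), mill (248,330)/(633,328). The knob hasn't moved, the blank is on the pile, and the board is empty. Handing in.

```bash
python3 -c "
from h import *
print(robot.hand_in())"
```

```text
the job is handed in; nothing more can be done
None
```

The job is handed in at about 92 s: the blank is on the pile, about 1 mm off centre, and all three turnings are back upright where they stood, with the knob and oil bottle untouched; no verdict was returned.

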